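Start the light table from its control box

TASK

Start up the light table from its control box: press down the raised end of the rocker switch until it is tipped fully over, then press the long bar key fully down, and last press the round button fully down; they stay where they are pushed. Leave the small square key alone, and do not pick up or push away the things lying round the box.

Things in the scene. Friction and masses are not known exactly. Their poses are not given: they have to be found in the camera images.
- control_box: Low grey box fixed to the bench, 116 (x) by 290 (y) by 42 mm high. Origin: centre of its underside; x to its far side (away from the robot), y along its length, z up. On top, 66 mm apart at y = +99, +33, -33, -99 mm, lie four aluminium plates 4 mm thick, each with one black control at its centre: rocker, long bar key, round button, small square key, in an order that changes.
- rocker_pad (a point): Where to press: middle of the grooved pad on the rocker's far half (raised at the start), on its top surface, 22 mm from the pivot; about 70 mm above the bench at the start, 58 mm when over; moves with the rocker. The rocker is a shallow V from the side, 60 mm long (box's x) by 28 mm wide; its pivot runs along the box's y at the middle of its plate.
- rocker (a joint): Tilt of the rocker, rad: 0 = far end fully raised (off; starts at 0 to 0.06), 0.4 = far end fully down against its stop (on). No spring: it turns stiffly, needing about 2 N at the pad, and stays where it is left, so it must be pushed to its stop.
- bar_key_top (a point): Centre of the flat top of the long bar key, 48 mm (box's x) by 22 mm (y); 60 mm above the bench when out. Moves with the key.
- bar_key (a joint): How far the bar key is pressed, m: 0 = out (start), 0.008 = fully in, with 6 mm still standing above its plate. No spring: it slides stiffly, needing about 3 N, and stays where it is left, so push it to its stop.
- round_button_top (a point): Centre of the flat top of the round button, 32 mm in diameter; 60 mm above the bench when out. Moves with the button.
- round_button (a joint): How far the round button is pressed, m: 0 = out (start), 0.008 = in; same stiff slide as the bar key.
- square_key_top (a point): Centre of the flat top of the small square key, 16 by 16 mm, 60 mm above the bench; to be left alone.
- square_key (a joint): How far the small square key is pressed, m: 0 = out (start; must stay so), 0.008 = in; same stiff slide.
- marker: Bystander: loose grey marker pen with a dark cap, 13 x 110 x 14 mm, lying in front of the right half of the box (robot's side). Origin: middle of its underside, y along the pen.
- loupe: Bystander: loose folded black loupe, 34 x 46 x 13 mm, lying in front of the box, left of the pen. Origin: centre of its underside.
- cloth_weight: Bystander: loose dark red cloth-covered paper weight with a tape handle, 48 x 68 x 35 mm, lying to the right of the box. Origin: centre of its underside.

How it is judged (in metres and radians):
On the way, in this order (a step that is already met when the one before it is completed fails the run):
1. the rocker is tipped over (value of joint rocker above 0.3 rad), for 0.2 s.
2. the bar key is in (value of joint bar_key above 0.006 m), for 0.2 s.
3. the round button is in (value of joint round_button above 0.006 m), for 0.2 s.
At the end, for the whole second after the job is handed in: The rocker is over (above 0.3 of 0.4 rad), the bar key and the round button are in (more than 6 of 8 mm), the small square key is out (less than 3 mm in), and the three loose things lie within 20 mm of where they were (value of joint rocker above 0.3 rad and value of joint each of bar_key, round_button above 0.006 m and value of joint square_key below 0.003 m and distance of each of marker, loupe, cloth_weight from where it was at the start of the episode below 0.02 m); the robot touches nothing.
It fails at once if the bar key is pressed before the rocker is over (value of joint bar_key above 0.003 m and value of joint rocker below 0.3 rad).
It fails at once if the round button is pressed before the bar key is in (value of joint round_button above 0.003 m and value of joint bar_key below 0.006 m).
It fails at once if the small square key is pressed (value of joint square_key above 0.003 m).
It fails at once if a loose thing is lifted or moved by more than 20 mm (distance of any of marker, loupe, cloth_weight from where it was at the start of the episode above 0.02 m).
It also fails if it takes over 38 s, if anything falls off the work surface, if the arm or the gripper's body presses on something with over 40 N, if the wrist force passes 120 N, or if a joint passes its speed limit or range.

ROBOT

A 6-joint arm with a two-finger parallel gripper is mounted at the origin on a cart in front of the work surface, level with it; the furniture and walls round the work are solid. World frame = base frame: x ahead of the robot, y to its left, z up, the work surface at z = 0. Lengths are in m, angles in degrees, forces in N, time in s.
With the tool pointing down it reaches from about 0.35 to 0.875 m from the base axis. Payload 15.5 kg.
Tool frame: the origin (TCP) lies at the very end of the fingers, on their centre line; the grasp point (between the pads) lies 19 mm behind it (arm.grip_depth is the z of the grasp point in the tool frame, in m); z points along the fingers, y is the line along which they close (so a half turn about z gives the same grasp; the last joint's range is limited). The gripper opens to 85 mm and grips with 20 to 120 N. Pads are 22 mm wide; open, the fingers measure 114 mm over their backs; the gripper's body (76 mm by 85 mm) begins 54 mm behind the grasp point. The pads swing forward as they close: fully open they stand 13 mm farther back than shut.
Start: joints at [68.497, 28.281, 77.091, -0, 74.628, -5.472], TCP at [0.173, 0.601, 0.231] pointing down, gripper open.
Joint ranges: [-166.48, 166.48], [-47.26, 123.95], [12.59, 153.08], [-70.14, 250.14], [6.76, 159.57], [-176.63, 176.63]. Speed limits (degrees/s): [108.29, 108.29, 147.25, 172.46, 172.46, 172.46].

INTERFACE

Orientations are given as a 3x3 rotation matrix whose columns are the frame's x, y, z axes.
In Python, from plant import state, imaging, arm gives the robot as it stands.
- The arm moves only by the shell command python3 -m handwheel 'ROWS'. ROWS is JSON, a list of rows, each an object of numbers: "gripper": the finger opening in cm, from 0 to 8.54; "dx", "dy", "dz": the shift along the tool's x, y, z in cm; "rx", "ry", "rz": the turn, a rotation vector about the tool's x, y, z in degrees. In form: [{"gripper": .., "dx": .., "dy": .., "dz": .., "rx": .., "ry": .., "rz": ..}, ...]. A call has 1 to 10 rows; each row shifts and turns the commanded pose from where the row before left it, along the tool's axes as they then stand; what a row does not reach is not made up. A row lasts 1/12 s, in which the tool goes at most 41.7 mm and 7.16 degrees, less where a joint would pass 70% of its speed; a pose out of reach is approached as far as the arm can. A call with a gripper value outside its range is refused whole. The fingers move at their own pace and stop on an object; the grip force is fixed at half the most. Time passes only in rows, so rows that do not move let the fingers close. It gives the time, the measured TCP pose, the force, the opening and the grip force at its end, in the units of the state.
- state(): the state, without advancing time (a new reading comes with each control period).
- imaging.camera(name): name is "scene" or "top" or "wrist"; returns a dict with "image" (480x640x3 uint8, red, green, blue), "fx", "fy", "cx", "cy" (pixels), "k1" (the pictures are not rectified: a ray, as slopes to the right and down, at radius r is drawn at 1 + k1 r^2 times it, then the intrinsics apply), "eye" and "rotation" of the camera in the world. Camera axes: x right, y up, looking along -z (the intrinsics and any distortion apply to the point x, -y, -z); pixel columns grow to the right and rows downward; lengths in m; the calibration is good to about 2 mm. A picture is of the moment at which its call begins. There is no depth.
- arm.job_done(): hands the job in; it is judged then, once.
The state is a dict: "time": time; "q": joint angles; "joint_vel": joint speeds; "effort": joint torques, N m; "eef_pos": TCP position; "ee_rot": TCP orientation; "contact_force": force on the tool from outside, world axes, zero at the start; "ft_torque": the same for the moment, N m; "gripper_width": finger opening in m; "grip_force": force on a finger pad.
Only numpy, scipy, OpenCV 4.12 (cv2) and the standard library are available. Lean on these libraries where they do the work, as an engineer would, in place of code of your own. Each camera call takes 0.05 s, during which the arm holds its last target. There are 200 camera calls.

## Working session

There is one attempt and no reset: what is moved stays moved. The work goes in short steps, Python scripts to look and compute and a shell command to move; the robot and the scene stay as the last step left them, time stands still between calls to the robot, and variables do not carry over. Pictures are saved under pics/ and viewed, at most 10 in all, crops included, and the job is handed in when it is done.

```bash
mkdir -p pics; cat > h.py <<'E'
import numpy as np, cv2
from plant import state, imaging, arm
def shot(name,f):
    c=imaging.camera(name); cv2.imwrite('pics/'+f,c['image'][:,:,::-1])
    np.savez('pics/'+f+'.npz',**{k:v for k,v in c.items()}); return c
def load(f): return dict(np.load('pics/'+f+'.npz'))
def toworld(c,u,v,z):
    K=np.array([[c['fx'],0,c['cx']],[0,c['fy'],c['cy']],[0,0,1]],float)
    p=cv2.undistortPoints(np.array([[[u,v]]],float),K,np.array([float(c['k1']),0,0,0]),
      None,None)[0,0]
    # refine inverse of forward model
    a=np.array([(u-c['cx'])/c['fx'],(v-c['cy'])/c['fy']]); p=a.copy()
    for _ in range(50): p=a/(1+c['k1']*(p@p))
    d=np.array(c['rotation'])@np.array([p[0],-p[1],-1]); e=np.array(c['eye'])
    return e+d*(z-e[2])/d[2]
E
python3 - <<'E'
from h import *
for n in('top','scene'):
    c=shot(n,n+'0.png'); print(n,c['eye'],c['fx'],c['k1'])
s=state(); print(s['time'],s['eef_pos'],s['ee_rot'])
E
```

```text
top [ 0.39439448 -0.13378614  0.93672317] 530.0000998378282 -0.1140103617777259
scene [ 0.09091804 -0.65128473  0.62736659] 435.6742288964513 0.024280553733081283
0.1 [0.17246476 0.60039743 0.23074452] [[-9.61109114e-01  2.76168570e-01 -4.37844998e-04]
 [ 2.76168881e-01  9.61108585e-01 -1.01861700e-03]
 [ 1.39506587e-04 -1.09992124e-03 -9.99999385e-01]]
```

View pics/top0.png

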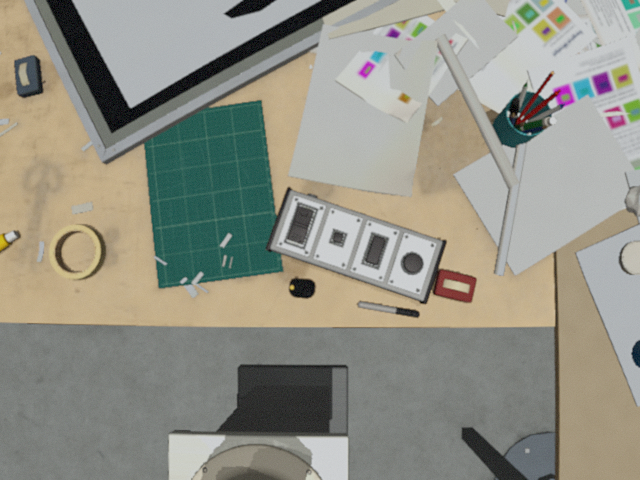

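View pics/scene0.png

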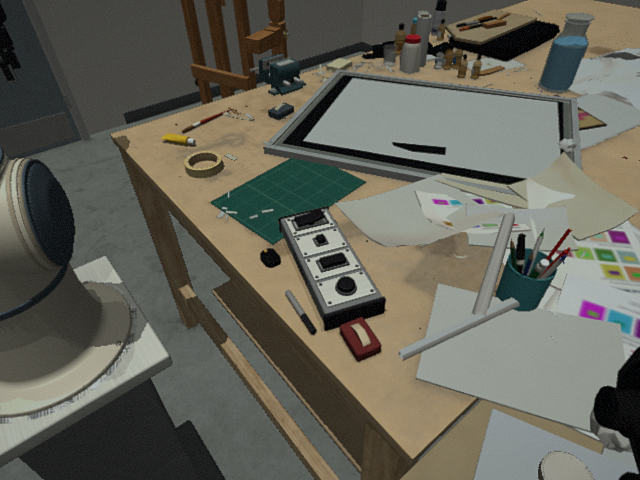

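The top view shows, from left to right along the box, the rocker (300,226), square key (339,238), bar key (376,249) and round button (412,263). The loupe is at (301,288), the pen at (388,308) and the weight at (456,286). I'll zoom in on the box for accuracy.

```bash
python3 - <<'E'
from h import *
im=cv2.imread('pics/top0.png')[170:320,260:460]
cv2.imwrite('pics/crop.png',cv2.resize(im,None,fx=4,fy=4,interpolation=cv2.INTER_CUBIC))
E
```

```text
(no output)
```

View pics/crop.png

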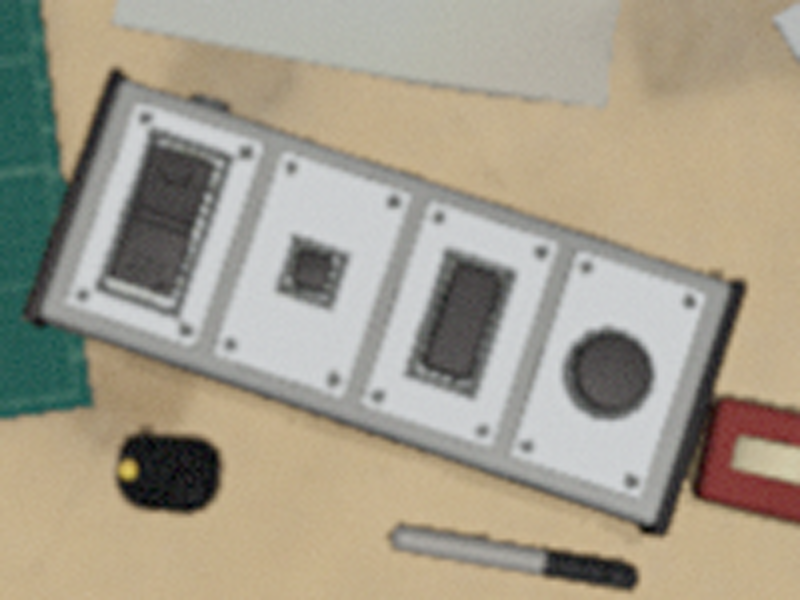

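```bash
python3 - <<'E'
from h import *
c=load('top0.png')
w=lambda x,y,z:toworld(c,260+(x+.5)/4-.5,170+(y+.5)/4-.5,z)
P=np.array([w(*p,.046) for p in[(165.5,224),(312,274),(459.5,324.5),(608.5,374)]])
print(P,np.linalg.norm(np.diff(P,axis=0),axis=1))
d=P[0]-P[3];yb=d/np.linalg.norm(d);xb=np.array([yb[1],-yb[0],0]);print(xb,yb,np.degrees(np.arctan2(xb[1],xb[0])))
m=P.mean(0); 
for n,k,z,o in(('rock',99,.070,.022),('sq',33,.06,0),('bar',-33,.06,0),('round',-99,.06,0)): print(n,m+yb*k+xb*o,z)
print('seen bar',w(465,315,.06),'round',w(610,371,.06),'sq',w(313,269,.06),'weight L edge',w(712,400,.0),w(730,400,.035))
R=state()['ee_rot'];x=R[:,0];print('tool x ang',np.degrees(np.arctan2(x[1],x[0])))
E
```

```text
[[ 0.51213707 -0.07660007  0.046     ]
 [ 0.49088548 -0.13871601  0.046     ]
 [ 0.46956092 -0.20092141  0.046     ]
 [ 0.44871905 -0.26366283  0.046     ]] [0.06565075 0.06575902 0.06611255]
[ 0.94705524 -0.32107067  0.        ] [0.32107067 0.94705524 0.        ] -18.727686544116125
rock [3.22871567e+01 9.35814301e+01 4.60000000e-02] 0.07
sq [11.07565759 31.08284784  0.046     ] 0.06
bar [-10.11500633 -31.42279801   0.046     ] 0.06
round [-3.13056702e+01 -9.39284439e+01  4.60000000e-02] 0.06
seen bar [ 0.4723402  -0.20217241  0.06      ] round [ 0.44911147 -0.2622593   0.06      ] sq [ 0.49146128 -0.13905276  0.06      ] weight L edge [ 0.44000676 -0.31633114  0.        ] [ 0.43830117 -0.31724999  0.035     ]
tool x ang 163.96831586641716
```

```bash
cat >> h.py <<'E'
XB=np.array([.94706,-.32107,0])
T={'rock':np.array([.51214,-.0766,.070])+XB*.023,'bar':np.array([.4705,-.2015,.06]),'round':np.array([.4488,-.263,.06])}
def go(n,z=None):
    s=state(); R=s['ee_rot']; t=T[n].copy()
    if z: t[2]=z
    print(s['time'],s['eef_pos'],'F',s['contact_force'],'w',s['gripper_width'],'d cm',100*R.T@(t-s['eef_pos']),
     'rz',np.degrees(np.arctan2(-XB[1],-XB[0])-np.arctan2(R[1,0],R[0,0])))
E
python3 -m handwheel '[{"gripper":0,"dx":-2.6,"dy":-2.8,"rz":2.7},{"gripper":0,"dx":-2.6,"dy":-2.8},{"gripper":0,"dx":-2.6,"dy":-2.8},{"gripper":0,"dx":-2.6,"dy":-2.8},{"gripper":0,"dx":-2.6,"dy":-2.8},{"gripper":0,"dx":-2.6,"dy":-2.8},{"gripper":0,"dx":-2.6,"dy":-2.8},{"gripper":0,"dx":-2.6,"dy":-2.8},{"gripper":0,"dx":-2.6,"dy":-2.8},{"gripper":0,"dx":-2.6,"dy":-2.8}]'; python3 -c "
from h import *
go('rock',.13)"
```

```text
0.1 [0.17246476 0.60039743 0.23074452] F [ 0.61248115  0.50434203 -0.5280436 ] w 0.08553708006128474 d cm [-53.64192873 -55.78314147  10.12833174] rz -2.69587874396886invalid input at $[0]: expected keys gripper, dx, dy, dz, rx, ry, rz
```

```bash

python3 -m handwheel '[{"gripper":0,"dx":-2.6,"dy":-2.8,"dz":0,"rx":0,"ry":0,"rz":2.7},{"gripper":0,"dx":-2.6,"dy":-2.8,"dz":0,"rx":0,"ry":0,"rz":0},{"gripper":0,"dx":-2.6,"dy":-2.8,"dz":0,"rx":0,"ry":0,"rz":0},{"gripper":0,"dx":-2.6,"dy":-2.8,"dz":0,"rx":0,"ry":0,"rz":0},{"gripper":0,"dx":-2.6,"dy":-2.8,"dz":0,"rx":0,"ry":0,"rz":0},{"gripper":0,"dx":-2.6,"dy":-2.8,"dz":0,"rx":0,"ry":0,"rz":0},{"gripper":0,"dx":-2.6,"dy":-2.8,"dz":0,"rx":0,"ry":0,"rz":0},{"gripper":0,"dx":-2.6,"dy":-2.8,"dz":0,"rx":0,"ry":0,"rz":0},{"gripper":0,"dx":-2.6,"dy":-2.8,"dz":0,"rx":0,"ry":0,"rz":0},{"gripper":0,"dx":-2.6,"dy":-2.8,"dz":0,"rx":0,"ry":0,"rz":0}]'; python3 -c "
from h import *
go('rock',.13)"
```

```text
time: 0.93
eef_pos: [0.3306, 0.251, 0.2312]
ee_rot: [[-0.947, 0.321, -0.0], [0.321, 0.947, -0.0], [0.0, -0.0, -1.0]]
contact_force: [2.0, 0.9, 0.0]
gripper_width: -0.0001
grip_force: 0.0
0.9333 [0.33064592 0.25104664 0.23123697] F [1.96789427 0.91348175 0.00320392] w -0.00010134673565848102 d cm [-30.00206791 -25.20948966  10.12518587] rz -0.015701208672704144
```

```bash

python3 -m handwheel '[{"gripper":0,"dx":-2.9,"dy":-2.5,"dz":0,"rx":0,"ry":0,"rz":0},{"gripper":0,"dx":-2.9,"dy":-2.5,"dz":0,"rx":0,"ry":0,"rz":0},{"gripper":0,"dx":-2.9,"dy":-2.5,"dz":0,"rx":0,"ry":0,"rz":0},{"gripper":0,"dx":-2.9,"dy":-2.5,"dz":0,"rx":0,"ry":0,"rz":0},{"gripper":0,"dx":-2.9,"dy":-2.5,"dz":1,"rx":0,"ry":0,"rz":0},{"gripper":0,"dx":-2.9,"dy":-2.5,"dz":1,"rx":0,"ry":0,"rz":0},{"gripper":0,"dx":-2.9,"dy":-2.5,"dz":1.5,"rx":0,"ry":0,"rz":0},{"gripper":0,"dx":-2.9,"dy":-2.5,"dz":1.5,"rx":0,"ry":0,"rz":0},{"gripper":0,"dx":-2.5,"dy":-1.5,"dz":2,"rx":0,"ry":0,"rz":0},{"gripper":0,"dx":0,"dy":0,"dz":0,"rx":0,"ry":0,"rz":0}]'; python3 -c "
from h import *
go('rock',.09)"
```

```text
time: 1.77
eef_pos: [0.5068, -0.0372, 0.1582]
ee_rot: [[-0.946, 0.324, -0.002], [0.324, 0.946, -0.0], [0.001, -0.001, -1.0]]
contact_force: [-1.8, 0.6, -1.1]
gripper_width: 0.0
grip_force: 0.0
1.7667 [ 0.50678694 -0.03722913  0.15823839] F [-1.84721847  0.63932485 -1.06636152] w 7.5698873804973995e-06 d cm [-4.09191797 -3.53743289  6.82140953] rz 0.1895037032788392
```

```bash

python3 -m handwheel '[{"gripper":0,"dx":-2.0,"dy":-1.8,"dz":2,"rx":0,"ry":0,"rz":0},{"gripper":0,"dx":-2.0,"dy":-1.7,"dz":2,"rx":0,"ry":0,"rz":0},{"gripper":0,"dx":0,"dy":0,"dz":1,"rx":0,"ry":0,"rz":0},{"gripper":0,"dx":0,"dy":0,"dz":0,"rx":0,"ry":0,"rz":0},{"gripper":0,"dx":0,"dy":0,"dz":0,"rx":0,"ry":0,"rz":0},{"gripper":0,"dx":0,"dy":0,"dz":0,"rx":0,"ry":0,"rz":0}]'; python3 -c "
from h import *
go('rock',.09)
shot('top','top1.png');shot('wrist','wrist1.png')
im=cv2.imread('pics/top1.png')[150:300,240:440]
cv2.imwrite('pics/crop1.png',cv2.resize(im,None,fx=4,fy=4,interpolation=cv2.INTER_CUBIC))"
```

```text
time: 2.27
eef_pos: [0.5313, -0.0786, 0.1119]
ee_rot: [[-0.947, 0.321, 0.0], [0.321, 0.947, 0.0], [-0.0, 0.0, -1.0]]
contact_force: [-0.8, 0.4, 0.5]
gripper_width: -0.0003
grip_force: 0.0
2.2667 [ 0.5312779  -0.07864399  0.11192777] F [-0.83940418  0.427743    0.53773625] w -0.0002894043416078622 d cm [-0.42167549 -0.42127347  2.19274831] rz -0.027972250126346118
```

View pics/wrist1.png

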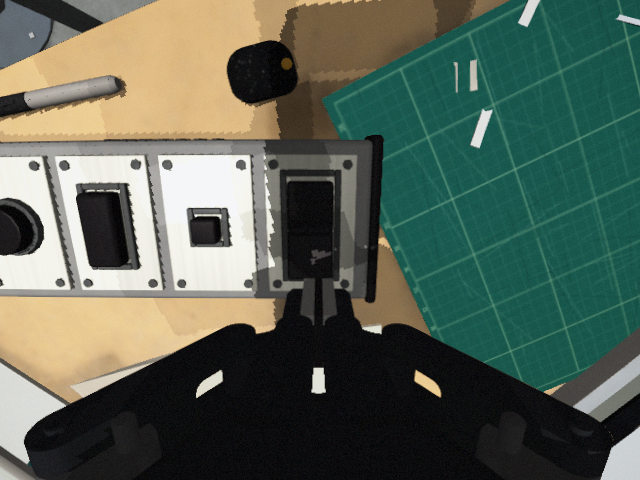

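The wrist view shows the closed fingertips at (318,285), over the far half of the rocker (310,230). The square key is at (206,230), well clear. I'll line up and press.

```bash

python3 -m handwheel '[{"gripper":0,"dx":-0.4,"dy":-0.4,"dz":0,"rx":0,"ry":0,"rz":0},{"gripper":0,"dx":0,"dy":0,"dz":1,"rx":0,"ry":0,"rz":0},{"gripper":0,"dx":0,"dy":0,"dz":1,"rx":0,"ry":0,"rz":0},{"gripper":0,"dx":0,"dy":0,"dz":0.5,"rx":0,"ry":0,"rz":0},{"gripper":0,"dx":0,"dy":0,"dz":0.5,"rx":0,"ry":0,"rz":0},{"gripper":0,"dx":0,"dy":0,"dz":0,"rx":0,"ry":0,"rz":0},{"gripper":0,"dx":0,"dy":0,"dz":0,"rx":0,"ry":0,"rz":0}]'; python3 -c "
from h import *
go('rock',.058)
c=load('wrist1.png')
for p in ([(64,165),(139,165),(88,283),(157,283)],[(168,165),(243,165),(183,284),(255,284)]):
  print(np.mean([toworld(c,*q,.046) for q in p],axis=0))"
```

```text
time: 2.95
eef_pos: [0.5338, -0.0843, 0.0808]
ee_rot: [[-0.947, 0.321, -0.001], [0.321, 0.947, 0.0], [0.001, -0.0, -1.0]]
contact_force: [0.3, -0.1, -0.2]
gripper_width: -0.0001
grip_force: 0.0
2.95 [ 0.53375341 -0.08429262  0.08082912] F [ 0.2837037  -0.13806622 -0.23884983] w -0.0001386552671149341 d cm [-0.00841932  0.03476313  2.2829021 ] rz 0.00022911326595367217
[ 0.4716376  -0.20070638  0.046     ]
[ 0.49336882 -0.13799179  0.046     ]
```

```bash

python3 -m handwheel '[{"gripper":0,"dx":0,"dy":0,"dz":0.4,"rx":0,"ry":0,"rz":0},{"gripper":0,"dx":0,"dy":0,"dz":0.4,"rx":0,"ry":0,"rz":0},{"gripper":0,"dx":0,"dy":0,"dz":0.3,"rx":0,"ry":0,"rz":0},{"gripper":0,"dx":0,"dy":0,"dz":0.3,"rx":0,"ry":0,"rz":0},{"gripper":0,"dx":0,"dy":0,"dz":0.2,"rx":0,"ry":0,"rz":0},{"gripper":0,"dx":0,"dy":0,"dz":0.2,"rx":0,"ry":0,"rz":0},{"gripper":0,"dx":0,"dy":0,"dz":0.1,"rx":0,"ry":0,"rz":0},{"gripper":0,"dx":0,"dy":0,"dz":0,"rx":0,"ry":0,"rz":0},{"gripper":0,"dx":0,"dy":0,"dz":0,"rx":0,"ry":0,"rz":0}]'; python3 -c "
from h import *
go('rock',.058)"
```

```text
time: 3.7
eef_pos: [0.5338, -0.0843, 0.0622]
ee_rot: [[-0.947, 0.321, -0.001], [0.321, 0.947, 0.0], [0.001, -0.0, -1.0]]
contact_force: [0.4, 0.4, 0.2]
gripper_width: -0.0001
grip_force: 0.0
3.7 [ 0.53376809 -0.0843062   0.06220059] F [0.37600627 0.44244654 0.2210835 ] w -8.575438070431343e-05 d cm [-0.00452517  0.03543463  0.42005494] rz 0.0004127155261812951
```

```bash

python3 -m handwheel '[{"gripper":0,"dx":0,"dy":0,"dz":0.2,"rx":0,"ry":0,"rz":0},{"gripper":0,"dx":0,"dy":0,"dz":0.2,"rx":0,"ry":0,"rz":0},{"gripper":0,"dx":0,"dy":0,"dz":0,"rx":0,"ry":0,"rz":0}]'; python3 -m handwheel '[{"gripper":0,"dx":0,"dy":0,"dz":0.1,"rx":0,"ry":0,"rz":0},{"gripper":0,"dx":0,"dy":0,"dz":0.1,"rx":0,"ry":0,"rz":0},{"gripper":0,"dx":0,"dy":0,"dz":0,"rx":0,"ry":0,"rz":0}]'
```

```text
time: 3.95
eef_pos: [0.5347, -0.0846, 0.0584]
ee_rot: [[-0.947, 0.321, 0.001], [0.321, 0.947, -0.0], [-0.001, 0.0, -1.0]]
contact_force: [2.4, -0.9, 6.0]
gripper_width: -0.0003
grip_force: 3.3
time: 4.2
eef_pos: [0.5349, -0.0846, 0.0577]
ee_rot: [[-0.947, 0.321, 0.002], [0.321, 0.947, -0.001], [-0.002, 0.0, -1.0]]
contact_force: [-4.5, 0.2, 32.6]
gripper_width: -0.0001
grip_force: 16.4
```

```bash

python3 -m handwheel '[{"gripper":0,"dx":0,"dy":0,"dz":0,"rx":0,"ry":0,"rz":0},{"gripper":0,"dx":0,"dy":0,"dz":-1.5,"rx":0,"ry":0,"rz":0},{"gripper":0,"dx":0,"dy":0,"dz":-2,"rx":0,"ry":0,"rz":0},{"gripper":0,"dx":2,"dy":-3.5,"dz":0,"rx":0,"ry":0,"rz":0},{"gripper":0,"dx":0,"dy":-3.5,"dz":0,"rx":0,"ry":0,"rz":0},{"gripper":0,"dx":0,"dy":-3.5,"dz":0,"rx":0,"ry":0,"rz":0},{"gripper":0,"dx":0,"dy":-2.5,"dz":0,"rx":0,"ry":0,"rz":0},{"gripper":0,"dx":0,"dy":0,"dz":0,"rx":0,"ry":0,"rz":0},{"gripper":0,"dx":0,"dy":0,"dz":0,"rx":0,"ry":0,"rz":0},{"gripper":0,"dx":0,"dy":0,"dz":0,"rx":0,"ry":0,"rz":0}]';python3 -c "
from h import *
go('bar',.065)
shot('wrist','wrist2.png')"
```

```text
time: 5.03
eef_pos: [0.4732, -0.2007, 0.0911]
ee_rot: [[-0.947, 0.322, -0.001], [0.322, 0.947, 0.0], [0.001, 0.0, -1.0]]
contact_force: [-0.1, -0.6, -1.1]
gripper_width: -0.0
grip_force: 0.0
5.0333 [ 0.47315134 -0.20068535  0.09107506] F [-0.07880759 -0.64389839 -1.05284158] w -2.81206708332601e-05 d cm [ 0.22316588 -0.16309017  2.60760739] rz 0.028362129808344246
```

View pics/wrist2.png

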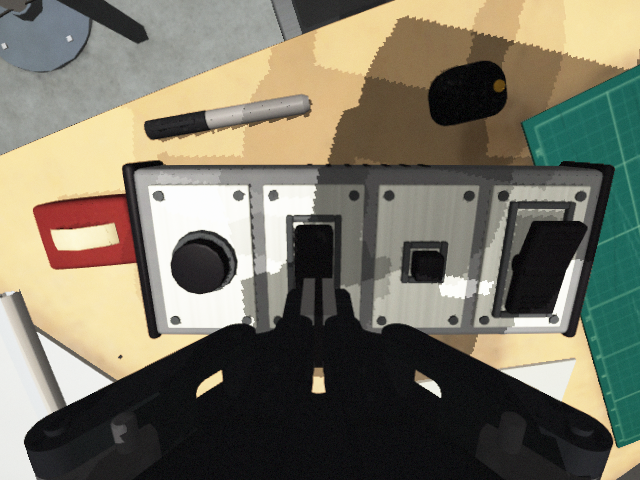

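The wrist view shows the rocker tipped over, with its near end raised at (575,230). The fingertips are over the bar key (315,270). Next I press the bar.

```bash

python3 -m handwheel '[{"gripper":0,"dx":0.2,"dy":-0.1,"dz":1,"rx":0,"ry":0,"rz":0},{"gripper":0,"dx":0,"dy":0,"dz":1,"rx":0,"ry":0,"rz":0},{"gripper":0,"dx":0,"dy":0,"dz":0.5,"rx":0,"ry":0,"rz":0},{"gripper":0,"dx":0,"dy":0,"dz":0.4,"rx":0,"ry":0,"rz":0},{"gripper":0,"dx":0,"dy":0,"dz":0.3,"rx":0,"ry":0,"rz":0},{"gripper":0,"dx":0,"dy":0,"dz":0.2,"rx":0,"ry":0,"rz":0},{"gripper":0,"dx":0,"dy":0,"dz":0.2,"rx":0,"ry":0,"rz":0},{"gripper":0,"dx":0,"dy":0,"dz":0.1,"rx":0,"ry":0,"rz":0},{"gripper":0,"dx":0,"dy":0,"dz":0,"rx":0,"ry":0,"rz":0}]';python3 -m handwheel '[{"gripper":0,"dx":0,"dy":0,"dz":0.1,"rx":0,"ry":0,"rz":0},{"gripper":0,"dx":0,"dy":0,"dz":0,"rx":0,"ry":0,"rz":0}]'
```

```text
time: 5.83
eef_pos: [0.4712, -0.2015, 0.0543]
ee_rot: [[-0.947, 0.321, 0.0], [0.321, 0.947, -0.0], [-0.0, -0.0, -1.0]]
contact_force: [0.1, -0.4, -0.2]
gripper_width: 0.0002
grip_force: 0.0
time: 6.0
eef_pos: [0.4712, -0.2015, 0.0533]
ee_rot: [[-0.947, 0.321, 0.0], [0.321, 0.947, -0.0], [-0.0, -0.0, -1.0]]
contact_force: [0.9, -0.2, 0.8]
gripper_width: -0.0002
grip_force: 0.0
```

```bash

python3 -m handwheel '[{"gripper":0,"dx":0,"dy":0,"dz":0.1,"rx":0,"ry":0,"rz":0},{"gripper":0,"dx":0,"dy":0,"dz":0,"rx":0,"ry":0,"rz":0}]';python3 -m handwheel '[{"gripper":0,"dx":0,"dy":0,"dz":0.1,"rx":0,"ry":0,"rz":0},{"gripper":0,"dx":0,"dy":0,"dz":0,"rx":0,"ry":0,"rz":0}]'
```

```text
time: 6.17
eef_pos: [0.4712, -0.2015, 0.0523]
ee_rot: [[-0.947, 0.321, 0.0], [0.321, 0.947, -0.0], [-0.0, -0.0, -1.0]]
contact_force: [-0.1, 0.1, 0.5]
gripper_width: -0.0
grip_force: 0.1
time: 6.33
eef_pos: [0.4713, -0.2015, 0.0519]
ee_rot: [[-0.947, 0.321, 0.001], [0.321, 0.947, -0.0], [-0.001, -0.0, -1.0]]
contact_force: [-2.8, 0.9, 15.3]
gripper_width: 0.0
grip_force: 7.7
```

Contact at z = 0.052, so the bar is at its stop. Next is the round button.

```bash

python3 -m handwheel '[{"gripper":0,"dx":0,"dy":0,"dz":0,"rx":0,"ry":0,"rz":0},{"gripper":0,"dx":0,"dy":0,"dz":-1.5,"rx":0,"ry":0,"rz":0},{"gripper":0,"dx":0,"dy":0,"dz":-2,"rx":0,"ry":0,"rz":0},{"gripper":0,"dx":0,"dy":-3,"dz":0,"rx":0,"ry":0,"rz":0},{"gripper":0,"dx":0.1,"dy":-3.5,"dz":0,"rx":0,"ry":0,"rz":0},{"gripper":0,"dx":0,"dy":0,"dz":0,"rx":0,"ry":0,"rz":0},{"gripper":0,"dx":0,"dy":0,"dz":0,"rx":0,"ry":0,"rz":0},{"gripper":0,"dx":0,"dy":0,"dz":0,"rx":0,"ry":0,"rz":0}]';python3 -c "
from h import *
go('round',.052)
shot('wrist','wrist3.png')"
```

```text
time: 7.0
eef_pos: [0.449, -0.2625, 0.0861]
ee_rot: [[-0.947, 0.322, -0.0], [0.322, 0.947, 0.0], [0.001, 0.0, -1.0]]
contact_force: [0.8, 0.8, -0.5]
gripper_width: 0.0002
grip_force: 0.0
7.0 [ 0.44904906 -0.26246374  0.08610988] F [ 0.78712076  0.76132259 -0.49504553] w 0.00016805840783395997 d cm [ 0.00457545 -0.05979902  3.41097277] rz 0.051846540286618496
```

View pics/wrist3.png

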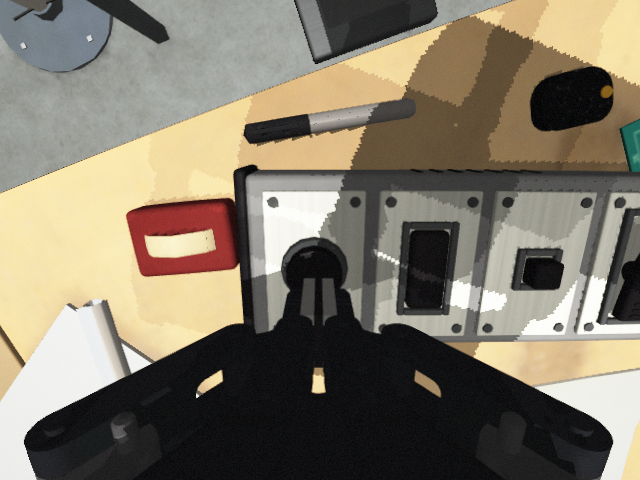

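The wrist view shows the bar key (428,268) sunk into its frame and the square key (545,272) still out. The fingertips are over the round button (315,270).

```bash

python3 -m handwheel '[{"gripper":0,"dx":0,"dy":0,"dz":1,"rx":0,"ry":0,"rz":0},{"gripper":0,"dx":0,"dy":0,"dz":1,"rx":0,"ry":0,"rz":0},{"gripper":0,"dx":0,"dy":0,"dz":0.4,"rx":0,"ry":0,"rz":0},{"gripper":0,"dx":0,"dy":0,"dz":0.3,"rx":0,"ry":0,"rz":0},{"gripper":0,"dx":0,"dy":0,"dz":0.2,"rx":0,"ry":0,"rz":0},{"gripper":0,"dx":0,"dy":0,"dz":0.2,"rx":0,"ry":0,"rz":0},{"gripper":0,"dx":0,"dy":0,"dz":0.2,"rx":0,"ry":0,"rz":0},{"gripper":0,"dx":0,"dy":0,"dz":0.1,"rx":0,"ry":0,"rz":0},{"gripper":0,"dx":0,"dy":0,"dz":0,"rx":0,"ry":0,"rz":0},{"gripper":0,"dx":0,"dy":0,"dz":0,"rx":0,"ry":0,"rz":0}]';python3 -m handwheel '[{"gripper":0,"dx":0,"dy":0,"dz":0.1,"rx":0,"ry":0,"rz":0},{"gripper":0,"dx":0,"dy":0,"dz":0,"rx":0,"ry":0,"rz":0}]'
```

```text
time: 7.88
eef_pos: [0.4495, -0.2629, 0.0524]
ee_rot: [[-0.947, 0.321, 0.0], [0.321, 0.947, -0.0], [-0.0, -0.0, -1.0]]
contact_force: [0.3, -0.6, 0.6]
gripper_width: 0.0001
grip_force: 0.0
time: 8.05
eef_pos: [0.4496, -0.2629, 0.0519]
ee_rot: [[-0.947, 0.321, 0.001], [0.321, 0.947, -0.001], [-0.001, -0.0, -1.0]]
contact_force: [-2.2, 1.2, 12.2]
gripper_width: -0.0002
grip_force: 5.9
```

```bash

python3 -m handwheel '[{"gripper":0,"dx":0,"dy":0,"dz":0,"rx":0,"ry":0,"rz":0},{"gripper":0,"dx":0,"dy":0,"dz":0,"rx":0,"ry":0,"rz":0},{"gripper":0,"dx":0,"dy":0,"dz":-1.5,"rx":0,"ry":0,"rz":0},{"gripper":0,"dx":0,"dy":0,"dz":-3,"rx":0,"ry":0,"rz":0},{"gripper":0,"dx":0,"dy":0,"dz":-3,"rx":0,"ry":0,"rz":0},{"gripper":0,"dx":0,"dy":3,"dz":-2,"rx":0,"ry":0,"rz":0},{"gripper":0,"dx":-2,"dy":3,"dz":0,"rx":0,"ry":0,"rz":0},{"gripper":0,"dx":-2,"dy":0,"dz":0,"rx":0,"ry":0,"rz":0},{"gripper":0,"dx":0,"dy":0,"dz":0,"rx":0,"ry":0,"rz":0},{"gripper":0,"dx":0,"dy":0,"dz":0,"rx":0,"ry":0,"rz":0}]';python3 -c "
from h import *
shot('wrist','wrist4.png')"
```

```text
time: 8.88
eef_pos: [0.5071, -0.2186, 0.1463]
ee_rot: [[-0.947, 0.32, 0.001], [0.32, 0.947, -0.0], [-0.001, -0.0, -1.0]]
contact_force: [-0.2, 0.3, -0.1]
gripper_width: 0.0002
grip_force: 0.0
```

View pics/wrist4.png

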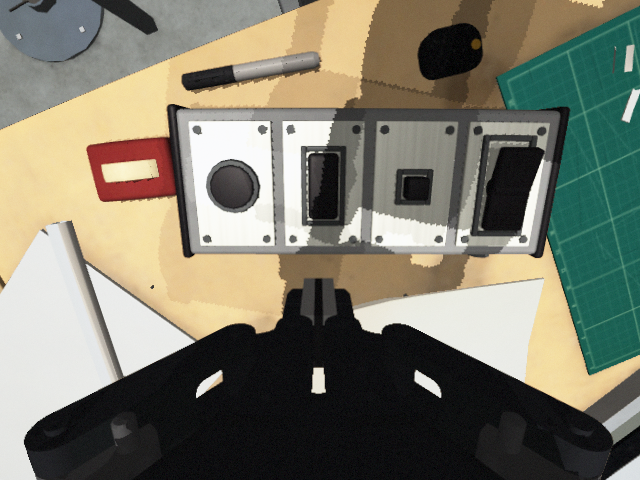

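The button (233,186) and bar (323,186) are in, the square key (415,188) is out, the rocker (513,190) is over, and the loose things have not moved. The arm is clear, so I'm handing in.

```bash
python3 -c "
from h import *
print(arm.job_done())"
```

```text
the job is handed in; nothing more can be done
None
```

The light table is started: I tipped the rocker over, then pressed the bar key and the round button fully in, in that order; the last picture shows the square key still out and the loose things in place, and I handed the job in (no verdict was returned).

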